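# Sort electrodes, tape and pen into their trays

## Robot

A 7-joint arm with a two-finger parallel gripper is mounted at the origin on a cart in front of the work surface, level with it; the furniture and walls round the work are solid. World frame = base frame: x ahead of the robot, y to its left, z up, the work surface at z = 0. Lengths are in m, angles in rad, forces in N, time in s.
With the tool pointing down it reaches from about 0.425 to 0.95 m from the base axis. Payload 4.7 kg.
Tool frame: the origin (TCP) lies between the finger pads; the fingertips stand 25 mm ahead of it and the grasp point (between the pads) lies 6 mm ahead of it; x points along the fingers, z is the direction in which the jaws open and shut, and the axes are right-handed (so a half turn about x gives the same grasp; the last joint's range is limited). The gripper opens to 85 mm and grips with 20 to 120 N. Pads are 22 mm wide; open, the fingers measure 114 mm over their backs; the gripper's body (76 mm by 85 mm) begins 54 mm behind the grasp point. The pads swing forward as they close: fully open they stand 13 mm farther back than shut.
Start: joints at [-1.222, 0.469, -0.049, 1.532, 0.024, 1.141, -0.082], TCP at [0.249, 0.627, 0.256] pointing down, gripper open.
Joint ranges: [-2.59, 2.59], [-0.33, 1.99], [-1.39, 1.29], [0.1, 2.45], [-1.04, 4.18], [0.21, 1.99], [-2.66, 2.66]. Speed limits (rad/s): [2.57, 2.57, 3.14, 3.14, 3.14, 3.14, 3.14].

## Interface

Orientations are given as a 3x3 rotation matrix whose columns are the frame's x, y, z axes.
In Python, from rig import * gives the robot as it stands. Calls block until the motion is done:
- movep(position, orientation): joint-space move of the TCP to a pose.
- move_l(position, attitude=None, feed=0.15, until_force=None): straight line of the TCP; attitude=None keeps the orientation; feed is the mean speed in m/s. With until_force (N) it stops when the force on the tool has changed by that much, and returns True; else False.
- move_joints(angles): joint-space move.
- command_gripper(opening, newtons=None): finger opening in m; newtons is the grip in N (None keeps the last); returns when the fingers have stopped.
- sleep(seconds).
- inverse_kinematics(position, orientation): joint angles nearest the present ones, or None.
- sense(): the state.
- camera(name): name is "scene" or "top" or "wrist"; returns (picture, depth): 400x640x3 uint8, red, green, blue; 400x640 float32, m along the optical axis (not along the pixel's ray), 0 where there is no reading.
- camera_params(name): a dict with "K" (3x3 intrinsics, pixels), "dist" ([k1, k2, p1, p2, k3] as OpenCV has them; the pictures are not rectified), "position" and "rotation" of the camera in the world; the wrist camera has in their place "tool_from_camera" (4x4, takes a point from camera to tool coordinates, whose origin is the TCP and whose axes are the tool frame's). Camera axes: x right, y down, z forward; pixel columns grow to the right and rows downward; lengths in m; the calibration is good to about 2 mm. A picture is of the moment at which its call begins: read the wrist's pose just before it. camera_params takes no time and is no camera call.
A pose or a line that the arm cannot do raises Unreachable and nothing moves.
- finish_job(): hands the job in, once; it reports no verdict.
The state is a dict: "time_s": time; "joint_pos": joint angles; "qd": joint speeds; "joint_efforts": joint torques, N m; "position": TCP position; "tcp_rot": TCP orientation; "wrist_force": force on the tool from outside, world axes, zero at the start; "ft_torque": the same for the moment, N m; "finger_gap": finger opening in m.
Only numpy, scipy, OpenCV 4.12 (cv2) and the standard library are available. Lean on these libraries where they do the work, as an engineer would, in place of code of your own. Each camera call takes 0.05 s, during which the arm holds its last target. There are 200 camera calls.

## Task

The examination is over: put the two loose chest electrodes, the loose roll of tape and the loose pen away, each into the steel tray that already holds one of its kind. Set them down on the tray's floor rather than dropping them: the electrodes standing upright on their cups, the roll and the pen lying flat, nothing on top of anything else. Leave the trays and the things that already lie in them where they are, and let go of everything at the end.

Things in the scene. Friction and masses are not known exactly. Their poses are not given: they have to be found in the camera images.
- electrode_tray: Low open stainless steel tray, fixed on the worktop; the three trays are alike and are told apart only by the one thing that already lies in each. Outside 128 (x) x 178 (y) x 22 mm high, walls 4 mm, floor 3 mm thick, so inside 120 x 170 mm. Origin: centre of its underside, on the worktop; x and y along its sides, z up; its yaw varies by up to 0.12 rad. This one holds tray_electrode in its +y half.
- tape_tray: Low open stainless steel tray, fixed on the worktop; the three trays are alike and are told apart only by the one thing that already lies in each. Outside 128 (x) x 178 (y) x 22 mm high, walls 4 mm, floor 3 mm thick, so inside 120 x 170 mm. Origin: centre of its underside, on the worktop; x and y along its sides, z up; its yaw varies by up to 0.12 rad. This one holds tray_tape in its +y half.
- pen_tray: Low open stainless steel tray, fixed on the worktop; the three trays are alike and are told apart only by the one thing that already lies in each. Outside 128 (x) x 178 (y) x 22 mm high, walls 4 mm, floor 3 mm thick, so inside 120 x 170 mm. Origin: centre of its underside, on the worktop; x and y along its sides, z up; its yaw varies by up to 0.12 rad. This one holds tray_pen along its +x side wall.
- tray_electrode: Chest electrode: dark rubber bulb, a ball of 31 mm diameter centred 30 mm above the underside, on a plated metal cup of 26 mm diameter, 45 mm high in all, 28 g. Origin: centre of the cup's underside; z up along its axis. It stands in electrode_tray from the start and stays there.
- tray_tape: Roll of medical tape with a blue core, 44 mm diameter, 19 mm high, lying flat in tape_tray from the start; it stays there. Origin: centre of its underside; z up along its axis.
- tray_pen: Ball pen lying flat, 143 mm long, 9 mm wide, 10 mm high, 12 g. Origin: middle of its length, on its underside; y along the barrel, z up. White with a red cap. It lies in pen_tray from the start and stays there.
- electrode_1: Chest electrode: dark rubber bulb, a ball of 31 mm diameter centred 30 mm above the underside, on a plated metal cup of 26 mm diameter, 45 mm high in all, 28 g. Origin: centre of the cup's underside; z up along its axis. Stands loose on the worktop, to be put away.
- electrode_2: Chest electrode: dark rubber bulb, a ball of 31 mm diameter centred 30 mm above the underside, on a plated metal cup of 26 mm diameter, 45 mm high in all, 28 g. Origin: centre of the cup's underside; z up along its axis. Stands loose on the worktop, to be put away.
- tape: Roll of white medical tape, 50 mm diameter, 26 mm high, 30 g, lying flat on the worktop, to be put away. Origin: centre of its underside; z up along its axis. Grasp it across its outside; its hole cannot be entered.
- pen: Ball pen lying flat, 143 mm long, 9 mm wide, 10 mm high, 12 g. Origin: middle of its length, on its underside; y along the barrel, z up. White with a blue cap. Lies loose on the worktop roughly along world y (within 0.35 rad), to be put away.
There are look-alikes about, which are no part of the job. What is shaped like the electrode_1 but orange is not meant.

How it is judged:
At the end, for the whole second after the job is handed in: Each loose thing is on the floor of its kind's tray (origin inside the walls, under 11 mm up), electrodes and roll upright within 0.2 rad, pen level within 0.08 rad; what was in the trays is still so, within 20 mm of its start. All released and at rest (x of electrode_1 in the frame of electrode_tray between -0.06 and 0.06 m and y of electrode_1 in the frame of electrode_tray between -0.085 and 0.085 m and z of electrode_1 in the frame of electrode_tray between -0.003 and 0.011 m and angle between each of electrode_1, electrode_2, tape, tray_electrode, tray_tape's own z axis and vertical below 0.2 rad and linear speed of each of electrode_1, electrode_2, tape, pen, tray_electrode, tray_tape, tray_pen below 0.02 m/s and x of electrode_2 in the frame of electrode_tray between -0.06 and 0.06 m and y of electrode_2 in the frame of electrode_tray between -0.085 and 0.085 m and z of electrode_2 in the frame of electrode_tray between -0.003 and 0.011 m and x of tape in the frame of tape_tray between -0.06 and 0.06 m and y of tape in the frame of tape_tray between -0.085 and 0.085 m and z of tape in the frame of tape_tray between -0.003 and 0.011 m and x of pen in the frame of pen_tray between -0.06 and 0.06 m and y of pen in the frame of pen_tray between -0.085 and 0.085 m and z of pen in the frame of pen_tray between -0.003 and 0.011 m and angle between pen's own y axis and vertical between 1.49 and 1.65 rad and x of tray_electrode in the frame of electrode_tray between -0.06 and 0.06 m and y of tray_electrode in the frame of electrode_tray between -0.085 and 0.085 m and z of tray_electrode in the frame of electrode_tray between -0.003 and 0.011 m and x of tray_tape in the frame of tape_tray between -0.06 and 0.06 m and y of tray_tape in the frame of tape_tray between -0.085 and 0.085 m and z of tray_tape in the frame of tape_tray between -0.003 and 0.011 m and x of tray_pen in the frame of pen_tray between -0.06 and 0.06 m and y of tray_pen in the frame of pen_tray between -0.085 and 0.085 m and z of tray_pen in the frame of pen_tray between -0.003 and 0.011 m and angle between tray_pen's own y axis and vertical between 1.49 and 1.65 rad and distance of each of tray_electrode, tray_tape, tray_pen from where it was at the start of the episode below 0.02 m); the robot touches nothing.
It fails at once if electrode_1 is dropped (in free fall with its underside more than 40 mm above the worktop) (height (world z) of electrode_1 above 0.04 m and contact force between electrode_1 and anything else below 0.001 N).
It fails at once if electrode_2 is dropped (in free fall with its underside more than 40 mm above the worktop) (height (world z) of electrode_2 above 0.04 m and contact force between electrode_2 and anything else below 0.001 N).
It fails at once if tape is dropped (in free fall with its underside more than 40 mm above the worktop) (height (world z) of tape above 0.04 m and contact force between tape and anything else below 0.001 N).
It fails at once if pen is dropped (in free fall with its underside more than 40 mm above the worktop) (height (world z) of pen above 0.04 m and contact force between pen and anything else below 0.001 N).
It fails at once if a thing that was in its tray from the start is shifted more than 20 mm (distance of any of tray_electrode, tray_tape, tray_pen from where it was at the start of the episode above 0.02 m).
It also fails if it takes over 99 s, if anything falls off the work surface, if the arm or the gripper's body presses on something with over 40 N, if the wrist force passes 120 N, or if a joint passes its speed limit or range.

## Working session

There is one attempt and no reset: what is moved stays moved. The work goes in short steps, each a Python script; the robot and the scene stay as the last script left them, time stands still between calls to the robot, and variables do not carry over. Pictures are saved under pics/ and viewed, about 12 in all and at most 16, crops included, and the job is handed in when it is done.

```bash
ls; mkdir -p pics
python3 - <<'E'
from rig import *
import cv2,numpy as np
for n in ("top","scene"):
    p,d=camera(n); cv2.imwrite(f"pics/{n}0.png",p[:,:,::-1]); np.savez(f"{n}0.npz",p=p,d=d)
    c=camera_params(n); print(n,c)
print(camera_params("wrist")); s=sense(); print(s["time_s"],s["tcp_rot"],s["finger_gap"])
E
```

```text
pics
top {'K': array([[389.86132658,   0.        , 318.27567412],
       [  0.        , 389.86132658, 198.90043834],
       [  0.        ,   0.        ,   1.        ]]), 'dist': array([0.02403609, 0.        , 0.        , 0.        , 0.        ]), 'position': array([0.39062683, 0.03244238, 1.03095661]), 'rotation': array([[ 0.0231371 , -0.99440007,  0.10311731],
       [-0.99964168, -0.02440038, -0.01100623],
       [ 0.0134607 , -0.10282571, -0.99460831]])}
scene {'K': array([[431.14063214,   0.        , 316.80002816],
       [  0.        , 431.14063214, 207.28147408],
       [  0.        ,   0.        ,   1.        ]]), 'dist': array([-0.01286137,  0.        ,  0.        ,  0.        ,  0.        ]), 'position': array([-0.1511753 ,  1.19271808,  0.65866071]), 'rotation': array([[-0.87754345, -0.19754993,  0.43691135],
       [-0.47943264,  0.37643781, -0.79274139],
       [-0.00786394, -0.90513458, -0.42505242]])}
{'K': array([[282.66706478,   0.        , 317.15051603],
       [  0.        , 282.66706478, 204.88352583],
       [  0.        ,   0.        ,   1.        ]]), 'dist': array([0.01080251, 0.        , 0.        , 0.        , 0.        ]), 'tool_from_camera': array([[ 1.81432197e-04, -3.13791648e-01,  9.49491848e-01,
        -1.18108542e-01],
       [-8.92259132e-04, -9.49491536e-01, -3.13791375e-01,
         8.07249416e-02],
       [ 9.99999585e-01, -7.90260913e-04, -4.52251799e-04,
         1.18723378e-03],
       [ 0.00000000e+00,  0.00000000e+00,  0.00000000e+00,
         1.00000000e+00]])}
0.1 [[-5.95799842e-04 -9.29486012e-01  3.68856882e-01]
 [-1.66471777e-03  3.68857358e-01  9.29484523e-01]
 [-9.99998437e-01 -6.02558750e-05 -1.76709704e-03]] 0.08553504088767822
```

View pics/top0.png

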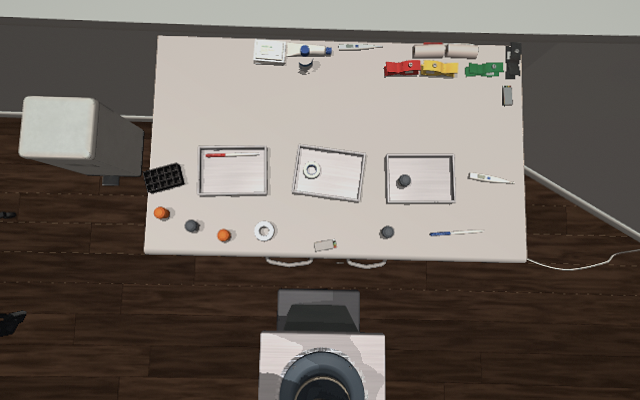

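View pics/scene0.png

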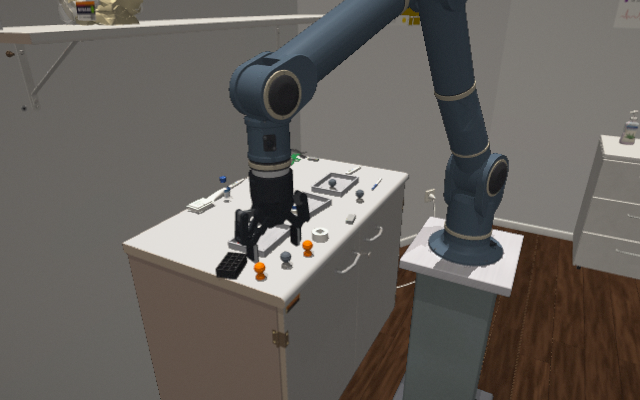

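```bash
cat > h.py <<'E'
import numpy as np, cv2
from rig import *
def ray(c,uv):
    n=cv2.undistortPoints(np.array(uv,float).reshape(-1,1,2),c["K"],c["dist"]).reshape(-1,2)
    return np.c_[n,np.ones(len(n))]
def pts(c,uv,d): # depth -> world
    return (ray(c,uv)*np.reshape(d,(-1,1)))@c["rotation"].T+c["position"]
def onz(c,uv,z):
    r=ray(c,uv)@c["rotation"].T; return c["position"]+r*((z-c["position"][2])/r[:,2])[:,None]
E
python3 - <<'E'
from h import *
f=np.load("top0.npz");p,d=f["p"],f["d"];c=camera_params("top")
for n,uv in dict(box=(60,125),pole=(115,160),arm=(318,310),blk=(10,322),e1=(192,226),e2=(387,232),te=(403,181),o1=(162,213),o2=(224,236),tape=(264,225),ttape=(311,163),pen=(455,233),tpen=(240,155),thermo=(490,178),tool=(306,65),rack=(164,178),sw=(324,245)).items():
    print(n,uv,pts(c,[uv],d[uv[1],uv[0]])[0].round(3))
v,u=np.mgrid[0:400,0:640]; P=pts(c,np.c_[u.ravel(),v.ravel()],d.ravel()).reshape(400,640,3)
# tray walls
m=((P[...,2]>.013)&(P[...,2]<.032)&(d>0)).astype(np.uint8); m[:140]=0;m[207:]=0
k,l,s,ce=cv2.connectedComponentsWithStats(m)
for i in range(1,k):
    if s[i,4]>100:
        q=P[l==i][:,:2]; r=cv2.minAreaRect(q.astype(np.float32)); print(s[i],r)
a=cv2.resize(p[140:260,140:340],None,fx=4,fy=4,interpolation=cv2.INTER_CUBIC)
b=cv2.resize(p[140:260,340:540],None,fx=4,fy=4,interpolation=cv2.INTER_CUBIC)
e=np.vstack([cv2.resize(x,(720,290)) if 0 else x[:,:] for x in (a,b)]);cv2.imwrite("pics/crop0.png",cv2.resize(e,(500,600))[:,:,::-1])
E
```

```text
box (60, 125) [ 0.782  0.956 -0.371]
pole (115, 160) [ 0.695  0.85  -0.562]
arm (318, 310) [ 0.111  0.006 -0.563]
blk (10, 322) [0.236 0.557 0.314]
e1 (192, 226) [0.417 0.337 0.042]
e2 (387, 232) [ 0.413 -0.154  0.047]
te (403, 181) [ 0.544 -0.193  0.049]
o1 (162, 213) [0.448 0.414 0.042]
o2 (224, 236) [0.394 0.256 0.044]
tape (264, 225) [0.424 0.159 0.028]
ttape (311, 163) [0.59  0.043 0.021]
pen (455, 233) [ 0.416 -0.34   0.006]
tpen (240, 155) [0.608 0.231 0.012]
thermo (490, 178) [ 0.563 -0.431  0.014]
tool (306, 65) [0.847 0.062 0.043]
rack (164, 178) [0.542 0.429 0.005]
sw (324, 245) [0.376 0.004 0.017]
[197 145  70  50 589] ((0.5674967169761658, 0.24971185624599457), (0.1304071694612503, 0.18094049394130707), 2.3105993270874023)
[292 144  74  57 529] ((0.5675145387649536, -0.004036381840705872), (0.17962172627449036, 0.1302923560142517), 83.42977142333984)
[386 154  70  49 534] ((0.557407021522522, -0.24589039385318756), (0.12801091372966766, 0.1804373413324356), 1.4640002250671387)
[304 161  16  17 165] ((0.5736499428749084, 0.040876030921936035), (0.04360577464103699, 0.039477523416280746), 1.0434519052505493)
[142 162  41  30 579] ((0.5423913598060608, 0.4267793893814087), (0.05578913167119026, 0.09038251638412476), 17.55675506591797)
```

View pics/crop0.png

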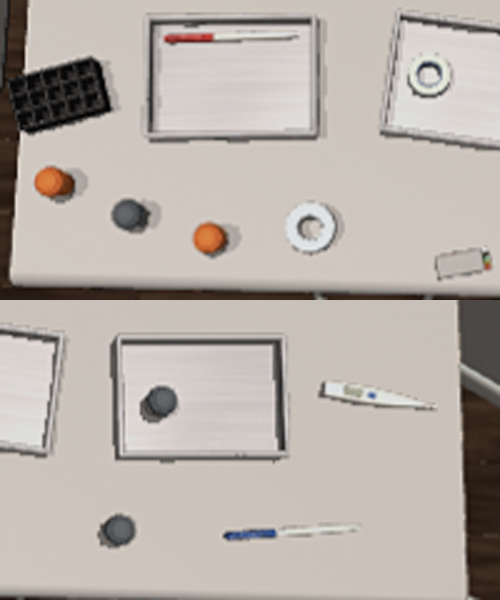

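```bash
cat >> h.py <<'E'
def R(a):
    z=np.array([np.cos(a),np.sin(a),0]);x=np.array([0,0,-1.]);return np.c_[x,np.cross(z,x),z]
def go(xy,z,a):
    "movep over a point, jaws along yaw a or a+pi, whichever is nearer"
    q0=np.array(sense()["joint_pos"]);best=None
    for k in (-1,0,1):
        q=inverse_kinematics(np.r_[xy,z],R(a+k*np.pi))
        if q is not None:
            c=np.abs(np.array(q)-q0).max()
            if best is None or c<best[0]-1e-6: best=(c,a+k*np.pi)
    movep(np.r_[xy,z],R(best[1])); return best
def st(t=""):
    s=sense();print(t,round(s["time_s"],2),s["position"].round(4),"gap",round(s["finger_gap"],4),"F",np.round(s["wrist_force"],1))
def pick(xy,a,z,opening,N,up=.2):
    go(xy,up,a);command_gripper(opening,N);move_l(np.r_[xy,z+.05],feed=.2);move_l(np.r_[xy,z],feed=.08);command_gripper(0,N);st("grip")
    move_l(np.r_[xy,up],feed=.2);st("up")
def place(xy,a,z,opening,up=.2):
    go(xy,up,a);move_l(np.r_[xy,z+.04],feed=.2);hit=move_l(np.r_[xy,z],feed=.04,until_force=4);st(f"down hit={hit}")
    command_gripper(opening);move_l(np.r_[xy,z+.06],feed=.08);move_l(np.r_[xy,up],feed=.25);st("away")
def loc(tray,l):
    x,y,w=tray;c,s=np.cos(w),np.sin(w);return np.array([x+c*l[0]-s*l[1],y+s*l[0]+c*l[1]])
PT=(.5675,.2497,np.radians(2.3));TT=(.5675,-.0040,np.radians(-6.57));ET=(.5574,-.2459,np.radians(1.46))
E
cat > obj.py <<'E'
from h import *
def blobs(m,box):
    x0,x1,y0,y1=box;k=np.zeros(m.shape,np.uint8);k[y0:y1,x0:x1]=m[y0:y1,x0:x1]
    n,l,s,c=cv2.connectedComponentsWithStats(k);i=1+s[1:,4].argmax();return np.argwhere(l==i)[:,::-1].astype(float)
def measure(f):
    p=f["p"].astype(int);d=f["d"];c=camera_params("top");hsv=cv2.cvtColor(f["p"],cv2.COLOR_RGB2HSV)
    v,u=np.mgrid[0:400,0:640];Z=pts(c,np.c_[u.ravel(),v.ravel()],d.ravel()).reshape(400,640,3)
    hi=lambda a,b:(Z[...,2]>a)&(Z[...,2]<b)
    dark=p.max(2)<110; o={}
    for n,b in dict(e1=(178,206,213,240),e2=(374,400,218,246),te=(392,416,170,194)).items():
        q=blobs(dark&hi(.02,.07),b);o[n]=(onz(c,[q.mean(0)],.032)[0][:2],len(q))
    q=blobs(hi(.017,.04),(248,282,215,247));o["tape"]=(Z[q[:,1].astype(int),q[:,0].astype(int)][:,:2].mean(0),len(q))
    cv=(hsv[...,1]>70)&(hsv[...,0]>95)&(hsv[...,0]<130)
    wt=p.min(2)>205;bl=blobs((cv|wt|hi(.0055,.02)),(425,490,224,242))
    w=onz(c,bl,.006)[:,:2].astype(np.float32);r=cv2.minAreaRect(w);vx,vy,x0,y0=cv2.fitLine(w,cv2.DIST_L2,0,.01,.01).ravel()
    o["pen"]=(np.array(r[0]),r[1],np.degrees(np.arctan2(vy,vx)),len(bl));return o
E
python3 -c "
from obj import *
f=np.load('top0.npz')
for k,v in measure(f).items(): print(k,v)
cv2.imwrite('pics/pen0.png',cv2.resize(f['p'][215:250,415:500],None,fx=8,fy=8,interpolation=0)[:,:,::-1])
for xy in [(.417,.337),(.41,-.155),(.41,.16),(.41,-.34)]+[loc(ET,(0,-.06)),loc(PT,(-.02,0)),loc(TT,(0,-.04))]:
  print(xy,[inverse_kinematics(np.r_[xy,z],R(k)) is not None for z in(.028,.2) for k in (0,np.pi,-np.pi)])
"
```

```text
e1 (array([0.41857949, 0.3443203 ]), 108)
e2 (array([ 0.41460566, -0.15755005]), 113)
te (array([ 0.54891818, -0.20063311]), 106)
tape (array([0.41094423, 0.15927511]), 236)
pen (array([ 0.41691643, -0.34358543]), (0.01087159663438797, 0.13941121101379395), np.float32(-85.89041), 166)
(0.417, 0.337) [True, True, True, True, True, True]
(0.41, -0.155) [True, True, True, True, True, True]
(0.41, 0.16) [True, True, True, True, True, True]
(0.41, -0.34) [True, True, True, True, True, True]
[ 0.55892874 -0.30588052] [True, True, True, True, True, True]
[0.54751611 0.24889736] [True, True, True, True, True, True]
[ 0.56292332 -0.04373731] [True, True, True, True, True, True]
```

View pics/pen0.png

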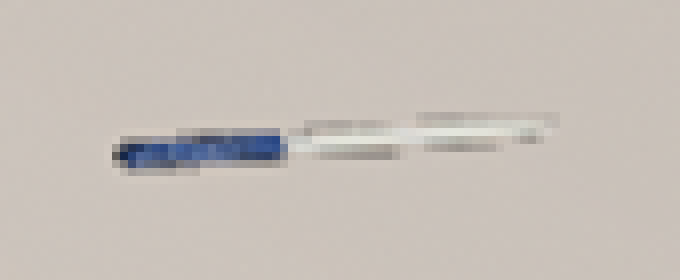

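Run:
```python
from h import *
go((.418,.342),.2,0);st()
p,d=camera("wrist");cv2.imwrite("pics/w1.png",p[:,:,::-1])
s=sense();M=camera_params("wrist");T=M["tool_from_camera"]
c=dict(K=M["K"],dist=M["dist"],rotation=s["tcp_rot"]@T[:3,:3],position=s["position"]+s["tcp_rot"]@T[:3,3])
m=(p.astype(int).max(2)<110)&(d>0)
v,u=np.nonzero(m);P=pts(c,np.c_[u,v],d[m])
k=(P[:,2]>.02)&(P[:,2]<.06)&(np.hypot(P[:,0]-.418,P[:,1]-.342)<.035)
print(k.sum(),onz(c,[np.c_[u,v][k].mean(0)],.031),P[k].mean(0))
```

```text
1.38 [0.4175 0.3438 0.2002] gap 0.0857 F [ 0.5  0.4 -0.1]
624 [[0.41669936 0.34446304 0.031     ]] [0.4167254  0.3472938  0.04102394]
```

View pics/w1.png

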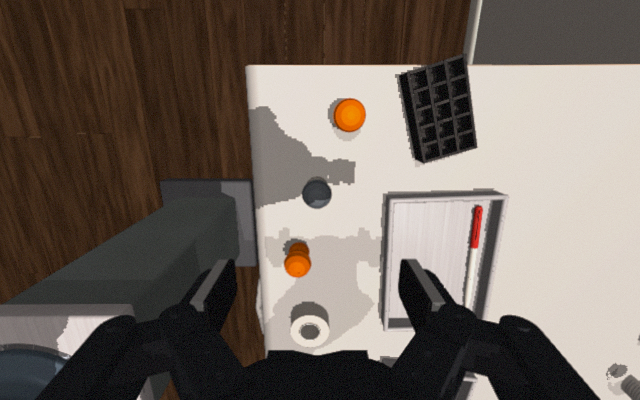

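The wrist view shows the grey electrode at (317,193), between two orange ones. Wrist and top measurements agree within 2 mm, so I'll pick it.

Run:
```python
from h import *
pick((.417,.3445),0,.034,.065,30)
p,d=camera("wrist");cv2.imwrite("pics/w2.png",p[:,:,::-1])
```

```text
grip 3.95 [0.4173 0.3448 0.0346] gap 0.0279 F [-1.  -0.1  4.7]
up 4.93 [0.4162 0.3439 0.1988] gap 0.0281 F [ 0.1 -0.3 -0.3]
```

View pics/w2.png

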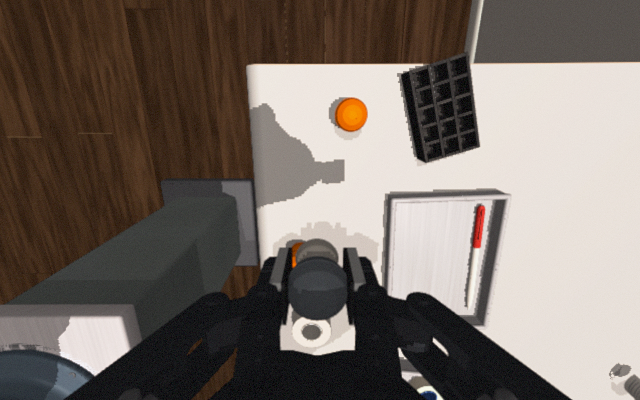

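Run:
```python
from h import *
place(loc(ET,(0,-.06)),ET[2],.037,.05)
pick((.4146,-.1575),0,.034,.065,30)
place(loc(ET,(0,-.010)),ET[2],.037,.05)
go((.50,-.30),.3,0)
p,d=camera("wrist");cv2.imwrite("pics/w3.png",p[:,:,::-1])
```

```text
down hit=True 9.05 [ 0.5585 -0.3058  0.0376] gap 0.028 F [-0.8  0.5  5.5]
away 10.85 [ 0.5587 -0.3056  0.1999] gap 0.0499 F [ 0.4 -0.4 -0.6]
grip 13.92 [ 0.4149 -0.1576  0.0344] gap 0.0285 F [-0.2  0.8  5.4]
up 14.9 [ 0.4138 -0.157   0.1991] gap 0.0285 F [ 1.  -0.7  0. ]
down hit=True 17.33 [ 0.5573 -0.256   0.0375] gap 0.0284 F [-1.3 -0.1  4.8]
away 19.14 [ 0.5575 -0.2556  0.1999] gap 0.0497 F [-0.3 -0.1 -1.1]
```

View pics/w3.png

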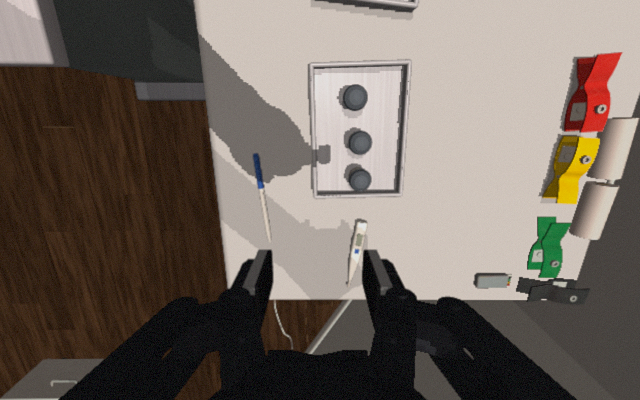

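All three electrodes stand in the tray at (355,97), (360,142) and (360,180), and the blue pen is at (262,197). Next is the pen.

Run:
```python
from h import *
pick((.4169,-.3436),np.radians(4.1),.027,.045,25)
p,d=camera("wrist");cv2.imwrite("pics/w4.png",p[:,:,::-1])
```

```text
grip 22.54 [ 0.4172 -0.3438  0.0274] gap 0.0077 F [-0.4  0.1  2.8]
up 23.56 [ 0.4164 -0.3428  0.1989] gap 0.0073 F [-0.2 -0.5 -0.5]
```

View pics/w4.png

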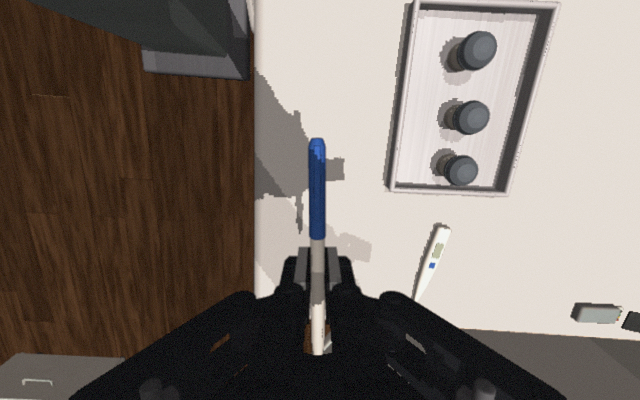

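Pen is held, lined up with the jaws. I'll place it, then do the tape.

Run:
```python
from h import *
place(loc(PT,(-.022,0)),PT[2],.0295,.03)
pick((.411,.1593),0,.027,.08,30)
place(loc(TT,(0,-.038)),TT[2],.0295,.066,up=.2)
go((.45,.05),.35,0)
p,d=camera("wrist");cv2.imwrite("pics/w5.png",p[:,:,::-1])
movep((.25,.627,.256),R(1.19))
p,d=camera("top");np.savez("top1.npz",p=p,d=d);cv2.imwrite("pics/top1.png",cv2.resize(p[130:260,140:540],(800,260))[:,:,::-1]);st()
```

```text
down hit=True 27.49 [0.5452 0.2486 0.0305] gap 0.0078 F [-1.  -0.7  5.1]
away 29.33 [0.5451 0.2489 0.1997] gap 0.0302 F [-1.3 -0.2  0.3]
grip 32.5 [0.4112 0.1595 0.0276] gap 0.0486 F [-1.8 -0.3  4.6]
up 33.52 [0.4102 0.1592 0.1992] gap 0.0487 F [0.1 0.3 0.2]
down hit=True 36.22 [ 0.5628 -0.0418  0.0307] gap 0.0488 F [-0.9  0.4  4.3]
away 38.02 [ 0.5627 -0.0414  0.1996] gap 0.066 F [0.5 0.3 0.4]
 41.21 [0.2515 0.6263 0.257 ] gap 0.0662 F [-0.2 -0.   0.7]
```

View pics/w5.png

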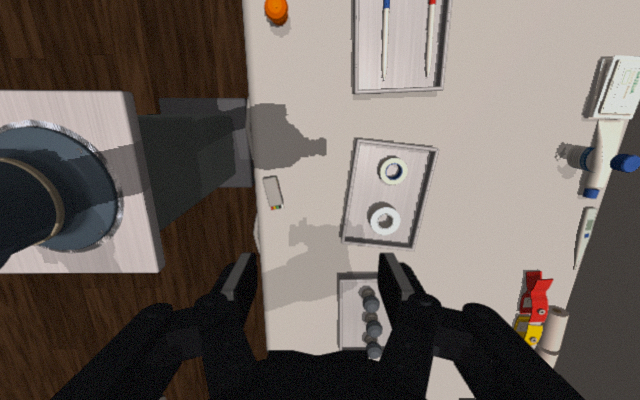

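View pics/top1.png

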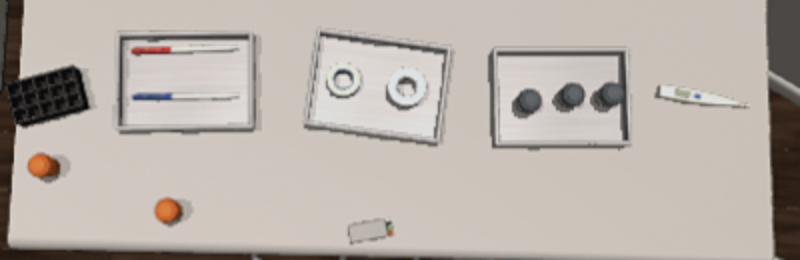

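Wrist and top views show every piece in its tray. I'll check heights and tilt from the depth images before handing in.

Run:
```python
from h import *
f=np.load("top1.npz");p,d=f["p"],f["d"];c=camera_params("top")
v,u=np.mgrid[0:400,0:640];P=pts(c,np.c_[u.ravel(),v.ravel()],d.ravel()).reshape(400,640,3)
def tl(t,q): w=t[2];e=q[...,:2]-np.array(t[:2]);return np.c_[e@[np.cos(w),np.sin(w)],e@[-np.sin(w),np.cos(w)],q[...,2]]
box=np.zeros((400,640),bool);box[135:210,190:460]=1
for n,t,zlo in (("E",ET,.03),("T",TT,.018),("P",PT,.009)):
    L=tl(t,P.reshape(-1,3)).reshape(400,640,3)
    m=((abs(L[...,0])<.054)&(abs(L[...,1])<.08)&(L[...,2]>zlo)&box).astype(np.uint8)
    k,l,s,_=cv2.connectedComponentsWithStats(m)
    for i in range(1,k):
        if s[i,4]>15:
            q=L[l==i];b=np.polyfit(q[:,1],q[:,2],1)[0]
            cen=tl(t,onz(c,[np.argwhere(l==i)[:,::-1].mean(0)],.034))[0]
            print(n,s[i,4],"mean",q.mean(0).round(3),"zmax",q[:,2].max().round(3),"slope",round(b,3),"sphere ctr",cen.round(3),"y",q[:,1].min().round(3),q[:,1].max().round(3))
go((.46,-.26),.26,0)
w,_=camera("wrist");cv2.imwrite("pics/w6.png",cv2.resize(w[40:300,200:520],(640,520))[:,:,::-1]);st()
```

```text
E 119 mean [-0.    -0.007  0.043] zmax 0.05 slope -0.156 sphere ctr [ 0.001 -0.01   0.034] y -0.024 0.006
E 118 mean [ 0.    -0.058  0.043] zmax 0.052 slope -0.163 sphere ctr [ 0.002 -0.061  0.034] y -0.072 -0.045
E 118 mean [-0.008  0.048  0.044] zmax 0.052 slope -0.114 sphere ctr [-0.006  0.046  0.034] y 0.032 0.061
T 153 mean [0.002 0.045 0.022] zmax 0.028 slope 0.006 sphere ctr [-0.001  0.045  0.034] y 0.025 0.066
T 231 mean [ 0.001 -0.037  0.029] zmax 0.035 slope -0.004 sphere ctr [ 0.    -0.037  0.034] y -0.062 -0.013
P 153 mean [0.043 0.007 0.012] zmax 0.018 slope 0.005 sphere ctr [0.038 0.002 0.034] y -0.068 0.07
P 142 mean [-0.02   0.008  0.013] zmax 0.018 slope 0.005 sphere ctr [-0.023  0.003  0.034] y -0.055 0.068
 44.45 [ 0.4605 -0.2593  0.2599] gap 0.0659 F [-0.1 -0.3  0.2]
```

View pics/w6.png

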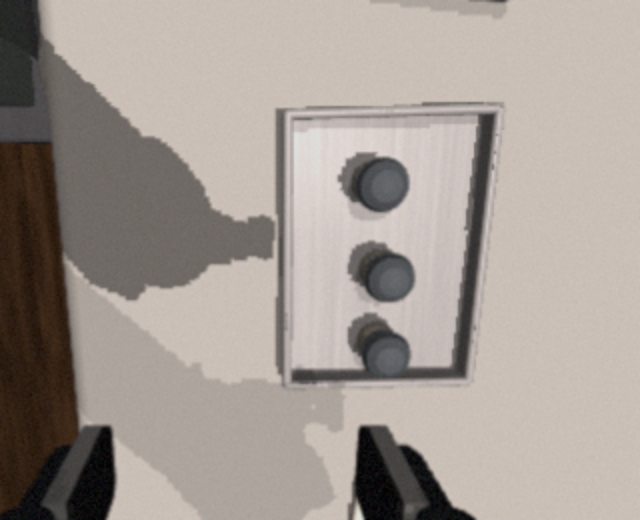

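All measures are consistent: the three electrodes stand upright, and the tapes and pens are flat at the right heights.

```bash
python3 -c "
from h import *
sleep(.5);st();print(finish_job())"
```

```text
44.95 [ 0.46 -0.26  0.26] gap 0.0661 F [ 0.2 -0.3  0.8]
the job is handed in; nothing more can be done
None
```

I put both grey electrodes, the white roll of tape and the blue-capped pen into their matching trays, let go of everything, and handed the job in at about 45 s of the 99 s allowed. No verdict was reported.

My last checks, from the top and wrist cameras, showed:
- **Electrodes:** they stand in the electrode tray at about (0, −60) and (0, −10) mm from its centre. Their tops are about 50 mm up, the same as the electrode already there.
- **Roll:** it lies flat at (0, −37) mm in its tray, with its top about 29 mm up.
- **Pen:** it lies level at about (−22, +3) mm, with a slope of 0.005 rad. It is clear of the other pen.
- **Trays:** the pieces already in the trays show no visible shift, though I did not measure each one against its starting position. The electrode already there measured within about 6 mm of its first position, roughly what these measurements can resolve.

No check failed. The wrist and top cameras agreed on the first electrode's position to within about 2 mm. I left the orange look-alikes and the thermometer alone.

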